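Run the measuring slide home into the gauge

ROBOT

A 6-joint arm with a two-finger parallel gripper is mounted at the origin on a cart in front of the work surface, level with it; the furniture and walls round the work are solid. World frame = base frame: x ahead of the robot, y to its left, z up, the work surface at z = 0. Lengths are in m, angles in degrees, forces in N, time in s.
With the tool pointing down it reaches from about 0.375 to 0.9 m from the base axis. Payload 3.1 kg.
Tool frame: the origin (TCP) lies at the very end of the fingers, on their centre line; the grasp point (between the pads) lies bot.grip_point_offset behind it (bot.grip_point_offset is the distance from the TCP to the grasp point, in m); z points along the fingers, y is the line along which they close (so a half turn about z gives the same grasp; the last joint's range is limited). The gripper opens to 87 mm and grips with 3 to 60 N. Pads are 19 mm wide; open, the fingers measure 117 mm over their backs; the gripper's body (75 mm by 190 mm) begins 51 mm behind the grasp point.
Start: joints at [54.345, 30.224, 82.088, -0, 67.689, -10.227], TCP at [0.268, 0.564, 0.198] pointing down, gripper open.
Joint ranges: [-176.69, 176.69], [-43.24, 126.21], [12.49, 139.97], [-82, 262], [0, 151.66], [-163.58, 163.58]. Speed limits (degrees/s): [159.86, 159.86, 180, 180, 180, 180].

INTERFACE

Orientations are given as a 3x3 rotation matrix whose columns are the frame's x, y, z axes.
In Python, from rig import bot, viewer, ticket gives the robot as it stands.
- The arm moves only by the tool servo_tool, never from a script. Its argument "targets" is a list of rows, each an object with "offset": the shift along the tool's x, y, z in m, a list of three; "dr": the turn, a rotation vector about the tool's x, y, z in degrees, a list of three. In form: [{"offset": [x, y, z], "dr": [ax, ay, az]}, ...]. A call has 1 to 20 rows; each row is the pose to reach, as a shift and turn from the pose commanded when the call began, along the tool's axes at that moment; what a row does not reach only later rows make up. A row lasts 1/12 s, in which the tool goes at most 41.7 mm and 7.16 degrees, less where a joint would pass 70% of its speed; a pose out of reach is approached as far as the arm can. A call with a gripper value outside its range is refused whole. "gripper" is the gripper command: -1 is fully open, 1 is shut, values between are in proportion, set as the call begins (left out, the last holds). The fingers move at their own pace and stop on an object; the grip force is fixed at half the most. Time passes only in rows, so rows that repeat a pose let the fingers close. It gives the time, the measured TCP pose, the force, the opening and the grip force at its end, in the units of the state.
- bot.read_state(): the state, without advancing time (a new reading comes with each control period).
- viewer.capture(name): name is "side" or "top"; returns a dict with "color" (384x512x3 uint8, red, green, blue), "camera_matrix" (3x3 intrinsics, pixels), "R" (3x3) and "t" (3): a world point X has camera coordinates R X + t. Camera axes: x right, y down, z forward; pixel columns grow to the right and rows downward; lengths in m; the calibration is good to about 2 mm. A picture is of the moment at which its call begins. There is no depth.
- ticket.hand_in(): hands the job in; it is judged then, once.
The state is a dict: "time_s": time; "joint_positions": joint angles; "qvel": joint speeds; "tau": joint torques, N m; "position": TCP position; "tcp_rot": TCP orientation; "force": force on the tool from outside, world axes, zero at the start; "moment": the same for the moment, N m; "opening": opening from 0.0 (shut) to 1.0 (fully open); "grasp_force": force on a finger pad.
Only numpy, scipy, OpenCV 4.12 (cv2) and the standard library are available. Lean on these libraries where they do the work, as an engineer would, in place of code of your own. Each camera call takes 0.05 s, during which the arm holds its last target. There are 200 camera calls.

TASK

The steel cup with the red band sits on the carriage of the measuring slide. Press the orange release pad down with the fingertips and, keeping it held down all the way, push the carriage along its rails to the end stop so that the cup stands between the two gauge heads; then let the pad come up so that the carriage locks there, and move clear. Grasp nothing, do not touch the cup, which stays seated in its nest, and leave everything else on the bench where it is.

Things in the scene. Friction and masses are not known exactly. Their poses are not given: they have to be found in the camera images.
- slide_base: Fixed part of the measuring slide: aluminium base plate 304 x 80 x 10 mm flat on the bench, with two rails and, along one long side (y = -44 to -52 mm, 25 mm high), a dark toothed lock rack. Origin: centre of its underside. x axis: the travel direction, from load end to end stop; z up. Two black-and-blue gauge heads, 70 mm high, 36 x 30 mm, stand centred at x = +80, y = -75 and +75 mm.
- carriage (a joint): Travel of the carriage along the base's x, in m: 0 load end (start), 0.120 against the end stop. Friction about 2.5 N, no spring. It is captive on the rails: a plate 135 x 76 mm, top 30 mm above the bench, with orange pad at the rear, cross rib, and nest with the cup in front. With the pad up, a pawl locks it to the rack (1 mm play); notches every 12 mm, the last at 0.120.
- release_pad (a joint): How far the pad is pressed down, in m: 0 up, 0.007 bottomed on a rigid stop. Pressed more than 0.0045 the pawl clears the rack and the carriage is free. The spring needs about 2.6 N to start and 6 N to bottom; it lifts the pad by itself when let go, fully up only where the pawl finds a notch.
- pad_top (a point): Centre of the orange release pad's top face; rides on the carriage. 39 mm above the bench when up, 32 mm bottomed. The pad is 42 mm long along the travel (21 mm either side) and 72 mm across it (43 mm towards the rack, 29 mm away from it). The rear face of the push rib stands 23 mm ahead (base +x) and rises 20 mm above the pad. Axes as the base's.
- push_rib (a point): Middle of the top edge of the push rib's rear face; rides on the carriage. The rib is an aluminium cross bar 12 mm thick, 76 mm wide, its top 59 mm above the bench, between pad and nest; pushed from the pad's side it drives the carriage towards the stop. Axes as the base's.
- nest (a point): Centre of the nest floor on the carriage, 30 mm above the bench and 73 mm ahead of the pad's centre, where the cup stands inside a low aluminium ring 75 mm wide and 5 mm high with about 2 mm of clearance.
- stop_face (a point): Centre of the face of the black rubber bumper on the grey end stop block (44 mm high) at the end of the base; 27 mm above the bench. The carriage's front edge meets it at a travel of 0.120.
- cup: Turned steel cup with a red band, 64 mm diameter, 40 mm high, loose, about 0.26 kg, standing upright in the nest of the carriage (its top is 70 mm above the bench). Origin: centre of its underside.
- mid_cup: Another steel cup with a red band, 60 mm diameter, 52 mm high, standing on the bench beside the slide, on the side away from its rack (bystander). Origin: centre of its underside.
- tall_cup: Plain steel cup, 48 mm diameter, 66 mm high, on the bench (bystander). Origin: centre of its underside.
- mouse: Computer mouse, 99 x 56 x 41 mm (bystander). Origin: centre of its underside.
- oil: Small white bottle with red spout, 42 mm diameter, 126 mm high (bystander). Origin: centre of its underside.
- tape: Roll of blue masking tape lying flat, 92 mm diameter, 19 mm high (bystander). Origin: centre of its underside.
- motor: Loose stepper motor lying on its side, 67 x 42 x 42 mm (bystander). Origin: centre of its underside.
- fuse_carton: Small white carton, 55 x 85 x 32 mm (bystander). Origin: centre of its underside.
- star_knob: Black three-lobe knob, 35 x 32 x 16 mm, lying beside the slide on its rack side (bystander). Origin: centre of its underside.
- flux: Small white bottle with black cap, 32 mm diameter, 75 mm high (bystander). Origin: centre of its underside.
- bracket: Dark angle bracket, 30 x 44 x 30 mm (bystander). Origin: centre of its underside.
Mind the look-alikes: they are no part of the job. What is shaped like the cup but turquoise or yellow is not meant.

How it is judged (in metres and radians):
On the way, in this order (a step that is already met when the one before it is completed fails the run):
1. the release pad is pressed down while the carriage is still at the load end (value of joint release_pad above 0.0045 m and value of joint carriage below 0.01 m), for 0.1 s.
2. the carriage travels along the rails with the pad held down (value of joint release_pad above 0.0045 m and value of joint carriage between 0.045 and 0.105 m), for 0.1 s.
3. the carriage reaches the end stop with the pad still held down (value of joint release_pad above 0.0045 m and value of joint carriage above 0.117 m), for 0.1 s.
At the end, for the whole second after the job is handed in: The carriage rests at the end stop (travel 0.117 m or more of 0.120), the release pad is up (pressed less than 1.5 mm, so the pawl is in the last notch), and the cup stands upright and still in its nest (within 5 mm of the nest centre, not raised by 4 mm, tilt under 0.08 rad) (value of joint carriage above 0.117 m and value of joint release_pad below 0.0015 m and velocity of joint carriage below 0.005 m/s and horizontal distance between cup and nest below 0.005 m and z of cup in the frame of slide_base below 0.034 m and angle between cup's own z axis and vertical below 0.08 rad and linear speed of cup below 0.02 m/s); the robot touches nothing.
It fails at once if the pad comes up and the carriage locks on the way (value of joint carriage between 0.006 and 0.112 m and value of joint release_pad below 0.002 m).
It fails at once if the cup is touched by the robot (contact force between any of the fingers, the arm and cup above 0.5 N).
It fails at once if the cup is lifted out of its nest or tipped (z of cup in the frame of slide_base above 0.036 m or angle between cup's own z axis and vertical above 0.2 rad).
It fails at once if something else on the bench is moved by more than 15 mm (distance of any of tall_cup, mid_cup, mouse, oil, tape, motor, fuse_carton, star_knob, bracket, flux from where it was at the start of the episode above 0.015 m).
It also fails if it takes over 38 s, if anything falls off the work surface, if the arm or the gripper's body presses on something with over 40 N, if the wrist force passes 120 N, or if a joint passes its speed limit or range.

## Working session

There is one attempt and no reset: what is moved stays moved. The work goes in short steps, Python scripts to look and compute and a tool call to move; the robot and the scene stay as the last step left them, time stands still between calls to the robot, and variables do not carry over. Pictures are saved under pics/ and viewed, at most 10 in all, crops included, and the job is handed in when it is done.

Besides the shell and the picture viewer there is one more tool, called after "Emit:" as name(argument=value, ...) on one line, values as JSON. servo_tool: Moves the arm, as the interface text tells. Its arguments: {"type":"object","properties":{"targets":{"type":"array"},"gripper":{"type":"number"}},"required":["targets"]}

```bash
mkdir -p pics; python3 - <<'E'
from rig import bot, viewer
import cv2,numpy as np
for n in("side","top"):
    d=viewer.capture(n); cv2.imwrite(f"pics/{n}0.png",d["color"][:,:,::-1]); np.savez(f"pics/{n}0.npz",**d)
    print(n,-d["R"].T@d["t"])
s=bot.read_state();print(s["time_s"],s["position"],s["tcp_rot"],s["opening"],bot.grip_point_offset)
E
```

```text
side [0.01743383 0.93181023 0.94378708]
top [0.31767997 0.04547507 1.47003268]
0.1 [0.26792409 0.56388416 0.19696125] [[-9.03124110e-01  4.29378168e-01 -1.10991637e-03]
 [ 4.29379485e-01  9.03122757e-01 -1.59490865e-03]
 [ 3.17571780e-04 -1.91697577e-03 -9.99998112e-01]] 1.0005800119886357 0.0187
```

View pics/side0.png

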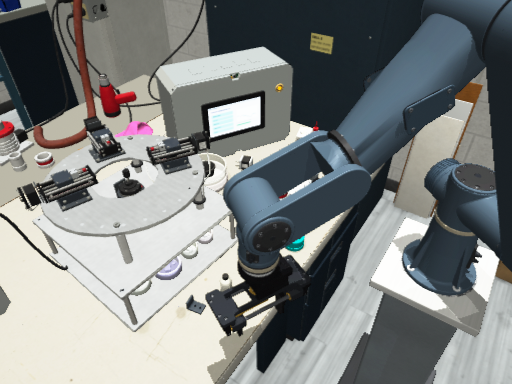

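View pics/top0.png

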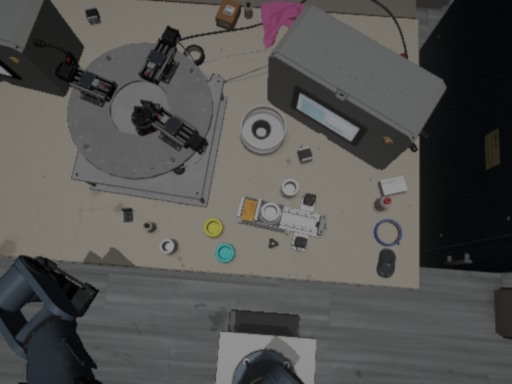

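The top view shows the slide: orange pad at about (249,210), cup at (270,211), gauge heads at (309,200) and (300,243), and the end stop at about (322,225). In the side view the arm hides the slide. I'll measure pad, rib and cup in the top image.

```bash
cat > h.py <<'E'
import cv2,numpy as np
def ray(d,u,v,z):
    K,R,t=d["camera_matrix"],d["R"],d["t"]; c=-R.T@t
    r=R.T@np.linalg.inv(K)@np.array([u,v,1.]); return c+r*(z-c[2])/r[2]
def orange(d):
    h=cv2.cvtColor(d["color"],cv2.COLOR_RGB2HSV); m=cv2.inRange(h,(8,130,110),(22,255,255))
    m[:,:200]=0;m[:,340:]=0;m[:180]=0;m[260:]=0
    c=max(cv2.findContours(m,cv2.RETR_EXTERNAL,cv2.CHAIN_APPROX_NONE)[0],key=cv2.contourArea)
    return m,c
E
python3 - <<'E'
from h import *
d=np.load("pics/top0.npz"); m,c=orange(d)
v,u=np.nonzero(m); print("pad px",len(u),u.mean(),v.mean())
p=ray(d,u.mean(),v.mean(),.039);print("pad",p)
P=np.array([ray(d,x,y,.039)[:2] for x,y in c[:,0]],np.float32)
print("rect",cv2.minAreaRect(P))
S=6;x0,y0=225,180
im=cv2.resize(d["color"][y0:y0+80,x0:x0+110],None,fx=S,fy=S,interpolation=cv2.INTER_CUBIC)
cv2.imwrite("pics/crop.png",im[:,:,::-1]); print(ray(d,249,210,.039)-ray(d,250,210,.039))
E
```

```text
pad px 223 248.70403587443946 209.94618834080717
pad [0.5547295  0.09351566 0.039     ]
rect ((0.5549607276916504, 0.09358939528465271), (0.037818726152181625, 0.06874538213014603), 81.45331573486328)
[-0.00026356  0.00339764  0.        ]
```

View pics/crop.png

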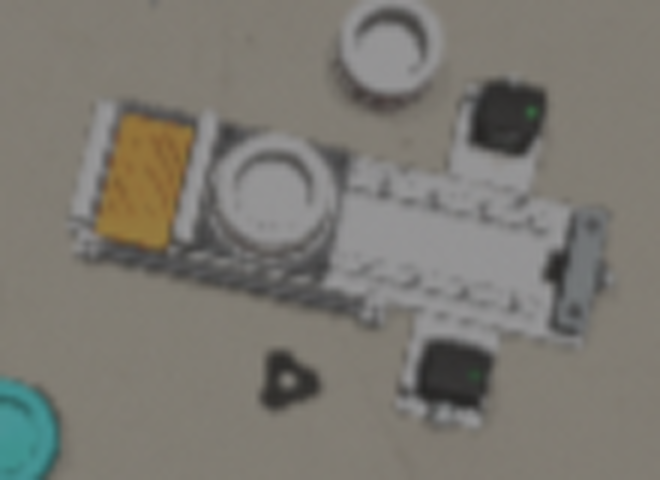

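The crop shows the pad around (145,180) in the crop, the white rib just to its right, and the cup rim centred near (274,193). The gauge heads are at (508,118) and (455,372), and the rack is on the robot's side. Next I'll get the travel direction from these.

```bash
python3 - <<'E'
from h import *
d=np.load("pics/top0.npz")
f=lambda x,y,z: ray(d,225+(x+.5)/6-.5,180+(y+.5)/6-.5,z)[:2]
ang=lambda v: np.degrees(np.arctan2(v[1],v[0]))
h1,h2=f(508,118,.07),f(455,372,.07); print("heads",h1,h2,np.linalg.norm(h1-h2),"x dir",ang(h1-h2)-90)
cup=f(274,193,.07); pad=np.array([.5548,.0935])
r1,r2=f(208,112,.059),f(186,240,.059); print("rib",r1,r2,np.linalg.norm(r1-r2),ang(r1-r2)-90)
b1,b2=f(592,212,.044),f(568,330,.044);print("stop",ang(b1-b2)-90,(b1+b2)/2)
print("cup",cup,"pad-cup",np.linalg.norm(cup-pad)); st=f(552,265,.027);print("cup-stop",ang(st-cup),st)
m,c=orange(d);v,u=np.nonzero(m)
for a in (-98.5,-100,-102):
    X=np.array([np.cos(np.radians(a)),np.sin(np.radians(a))]);Y=np.array([-X[1],X[0]])
    print(a,"cup-pad",(cup-pad)@X,(cup-pad)@Y,"head-cup",((h1+h2)/2-cup)@X,((h1+h2)/2-cup)@Y,"stop-pad",(st-pad)@X,(st-cup)@Y)
    p=pad+Y*.007; print("  pad_top",p,"rib face",p+X*.023,"tool yaw")
E
```

```text
heads [ 0.60153172 -0.10704811] [ 0.45781526 -0.08547565] 0.1453264979160364 x dir -98.53661022631282
rib [0.59409505 0.0605794 ] [0.5206527  0.06723322] 0.07374314398827092 -95.17681905551953
stop -98.71865096244485 [ 0.52256422 -0.15487045]
cup [0.54907823 0.02040104] pad-cup 0.07332255091237397
cup-stop -97.76707017598052 [ 0.52704087 -0.14116619]
-98.5 cup-pad 0.07314176146853502 0.0051457945526029265 head-cup 0.11824968665063541 -0.0019477223957924644 stop-pad 0.2361916475909243 0.0020858542145117953
  pad_top [0.56172311 0.09246533] rib face [0.55832349 0.06971797] tool yaw
-100 cup-pad 0.07298199641562958 0.0070586593264374605 head-cup 0.1182601508648448 0.001148360974902993 stop-pad 0.23592140811635545 0.006353287884998228
  pad_top [0.56169365 0.09228446] rib face [0.55769975 0.06963388] tool yaw
-102 cup-pad 0.07269119409743365 0.009601394325143592 head-cup 0.11814803275616338 0.005274881169569678 stop-pad 0.23530962096143448 0.012035921095035717
  pad_top [0.56164703 0.09204462] rib face [0.55686506 0.06954722] tool yaw
```

Emit:
servo_tool(gripper=1, targets=[{"offset":[-0.012,-0.013,0],"dr":[0,0,3]},{"offset":[-0.035,-0.037,0],"dr":[0,0,9]},{"offset":[-0.06,-0.063,0],"dr":[0,0,15]},{"offset":[-0.085,-0.089,0],"dr":[0,0,21]},{"offset":[-0.11,-0.115,0],"dr":[0,0,27]},{"offset":[-0.135,-0.142,0],"dr":[0,0,33]},{"offset":[-0.16,-0.168,0],"dr":[0,0,39]},{"offset":[-0.185,-0.195,0],"dr":[0,0,45]},{"offset":[-0.21,-0.221,0],"dr":[0,0,51]},{"offset":[-0.235,-0.247,0],"dr":[0,0,57]},{"offset":[-0.26,-0.274,0],"dr":[0,0,63]},{"offset":[-0.28,-0.295,0],"dr":[0,0,69]},{"offset":[-0.293,-0.308,0],"dr":[0,0,73.3]},{"offset":[-0.32,-0.307,0.005],"dr":[0,0,73.3]},{"offset":[-0.35,-0.306,0.015],"dr":[0,0,73.3]},{"offset":[-0.385,-0.305,0.025],"dr":[0,0,73.3]},{"offset":[-0.42,-0.304,0.035],"dr":[0,0,73.3]},{"offset":[-0.45,-0.304,0.042],"dr":[0,0,73.3]},{"offset":[-0.469,-0.3035,0.047],"dr":[0,0,73.3]},{"offset":[-0.469,-0.3035,0.047],"dr":[0,0,73.3]}])

```text
time_s: 1.77
position: [0.5655, 0.0867, 0.1494]
tcp_rot: [[0.154, 0.988, 0.002], [0.988, -0.154, -0.001], [-0.0, 0.002, -1.0]]
force: [0.2, 0.1, -0.1]
opening: 0.007
grasp_force: 0.0
```

```bash
python3 - <<'E'
from rig import bot, viewer
import cv2,numpy as np
d=viewer.capture("side"); np.savez("pics/side1.npz",**d)
im=d["color"][:,:,::-1]; cv2.imwrite("pics/side1.png",cv2.resize(im[150:300,230:430],None,fx=4,fy=4,interpolation=cv2.INTER_CUBIC))
s=bot.read_state();print(s["time_s"],s["position"],s["tcp_rot"],s["opening"],s["force"])
P=np.array([s["position"],[.5617,.0924,.039]])
q=d["camera_matrix"]@(d["R"]@P.T+d["t"][:,None]);print((q[:2]/q[2]).T)
E
```

```text
1.8167 [0.56260705 0.08794152 0.14965556] [[ 1.53633553e-01  9.88127261e-01 -1.11646583e-03]
 [ 9.88127884e-01 -1.53633597e-01  4.68139947e-05]
 [-1.25268477e-04 -1.11040322e-03 -9.99999376e-01]] 0.007509104612759038 [0.17290349 0.72538554 0.62511822]
[[266.24326895 177.48171484]
 [265.49568544 203.64060386]]
```

View pics/side1.png

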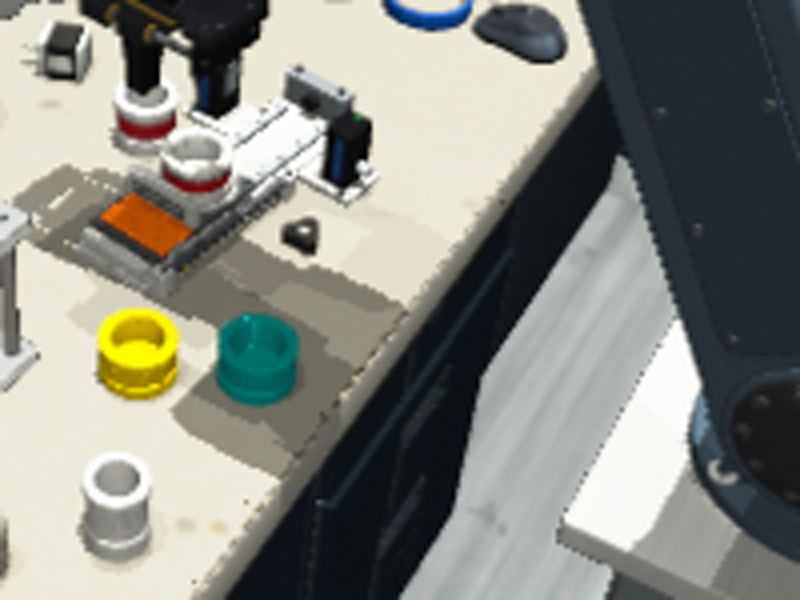

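Pad, rib and cup in the close side view match the predictions: pad_top is projected at crop (142,214), and the orange patch is centred near (147,223), shifted toward the rack as expected. I'll descend to just above the pad.

Emit:
servo_tool(targets=[{"offset":[0,0,0.02],"dr":[0,0,0]},{"offset":[0,0,0.045],"dr":[0,0,0]},{"offset":[0,0,0.068],"dr":[0,0,0]},{"offset":[0,0,0.085],"dr":[0,0,0]},{"offset":[0,0,0.095],"dr":[0,0,0]},{"offset":[0,0,0.1],"dr":[0,0,0]},{"offset":[0,0,0.104],"dr":[0,0,0]},{"offset":[0,0,0.104],"dr":[0,0,0]},{"offset":[0,0,0.104],"dr":[0,0,0]}])

```text
time_s: 2.57
position: [0.562, 0.0891, 0.0476]
tcp_rot: [[0.152, 0.988, 0.001], [0.988, -0.152, -0.0], [0.0, 0.001, -1.0]]
force: [0.3, -1.0, -0.0]
opening: 0.001
grasp_force: 0.0
```

```bash
python3 - <<'E'
from rig import bot, viewer
import cv2,numpy as np
d=viewer.capture("side")
im=d["color"][:,:,::-1]; cv2.imwrite("pics/side2.png",cv2.resize(im[150:250,230:350],None,fx=6,fy=6,interpolation=cv2.INTER_CUBIC)[:600])
s=bot.read_state();print(s["time_s"],s["position"],s["force"])
E
```

```text
2.6167 [0.56227462 0.08907198 0.0478388 ] [-1.16426398  0.32953364  0.32422635]
```

View pics/side2.png

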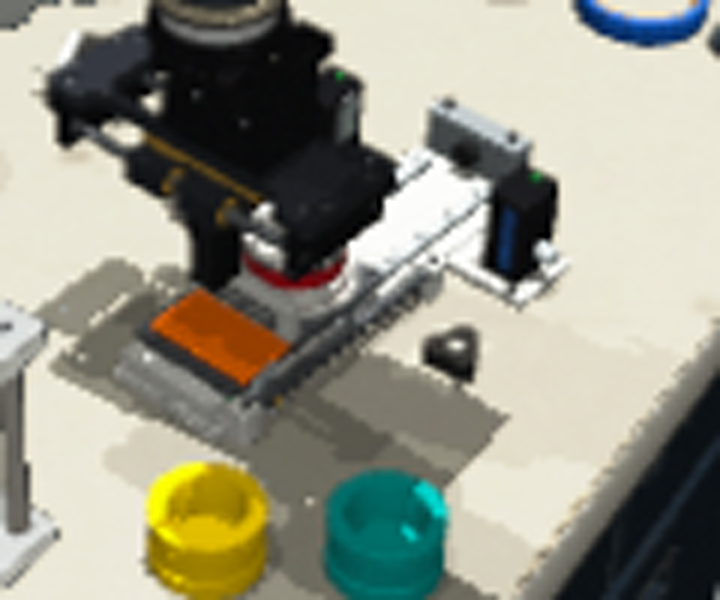

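The fingertip seems to end near crop (215,283), but I predicted (213,309). The whole pad is still visible, so I need a closer look before pressing.

```bash
python3 - <<'E'
from rig import bot, viewer
from h import *
s=bot.read_state();p=np.array(s["position"]);R=np.array(s["tcp_rot"])
d=viewer.capture("side");im=d["color"][:,:,::-1]
c=im[180:225,245:305].astype(float); c=np.clip(255*(c/255)**.45,0,255).astype(np.uint8)
c=cv2.resize(c,None,fx=12,fy=12,interpolation=cv2.INTER_NEAREST)
def pr(P):
    q=d["camera_matrix"]@(d["R"]@P+d["t"]);return q[:2]/q[2]
for o,col in (((0,0,0),(0,0,255)),((.0095,.015,0),(255,0,0)),((.0095,-.015,0),(255,0,0)),((-.0095,.015,0),(255,255,0)),((-.0095,-.015,0),(255,255,0)),((0,0,-.05),(0,255,0))):
    q=pr(p+R@np.array(o)); cv2.circle(c,tuple(int(v) for v in (q-[245,180]+.5)*12),4,col,-1)
cv2.imwrite("pics/z3.png",c)
t=viewer.capture("top");cv2.imwrite("pics/t3.png",cv2.resize(t["color"][180:260,225:335,::-1],None,fx=6,fy=6,interpolation=cv2.INTER_CUBIC))
E
```

```text
(no output)
```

View pics/z3.png

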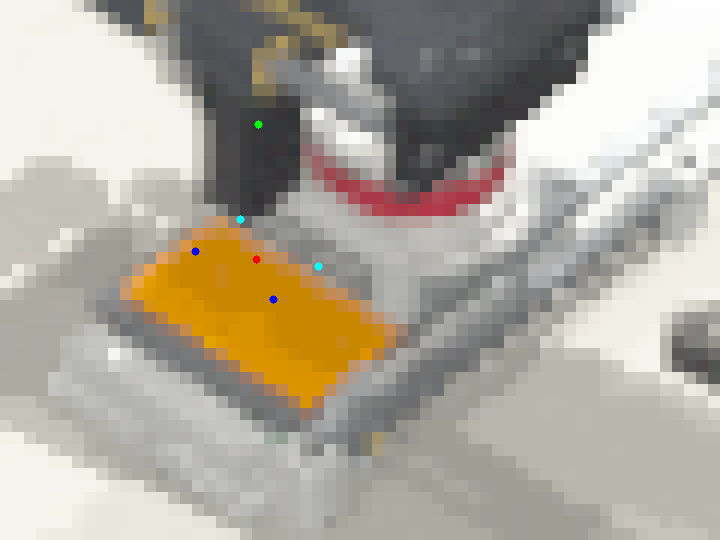

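The drawn fingertip ends about 4 px above where the TCP projects (red dot), while its horizontal axis agrees. That suggests the tips are about 17 mm higher than I assumed. I'll check with the start picture (open gripper) and the top view.

```bash
python3 - <<'E'
from h import *
d=np.load("pics/side0.npz");im=d["color"][:,:,::-1]
p=np.array([.26792,.56388,.19696]);R=np.array([[-.9031,.4294,-.0011],[.4294,.9031,-.0016],[.0003,-.0019,-1]])
def pr(P):
    q=d["camera_matrix"]@(d["R"]@P+d["t"]);return q[:2]/q[2]
print(pr(p))
x0,y0=200,250
c=im[y0:y0+90,x0:x0+120].astype(float); c=(255*(c/255)**.45).astype(np.uint8)
c=cv2.resize(c,None,fx=6.6,fy=6.6,interpolation=cv2.INTER_NEAREST)
for o,col in (((0,0,0),(0,0,255)),((0,.0435,0),(255,0,0)),((0,-.0435,0),(255,0,0)),((0,.0585,0),(255,255,0)),((0,-.0585,0),(255,255,0)),((0,.0585,-.0187),(0,255,0)),((0,-.0585,-.0187),(0,255,0))):
    cv2.circle(c,tuple(int(v) for v in (pr(p+R@np.array(o))-[x0,y0]+.5)*6.6),4,col,-1)
cv2.imwrite("pics/z0.png",c)
E
```

```text
[259.58922857 326.31565046]
```

View pics/z0.png

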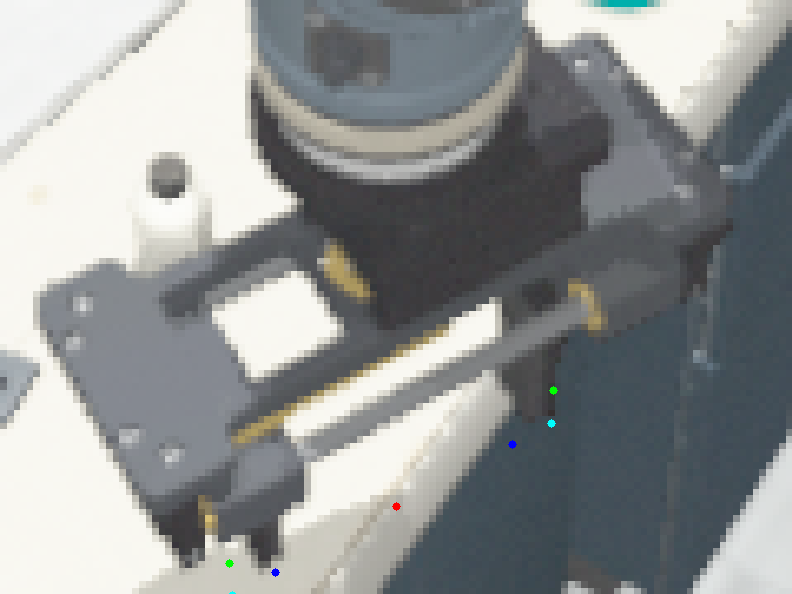

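View pics/t3.png

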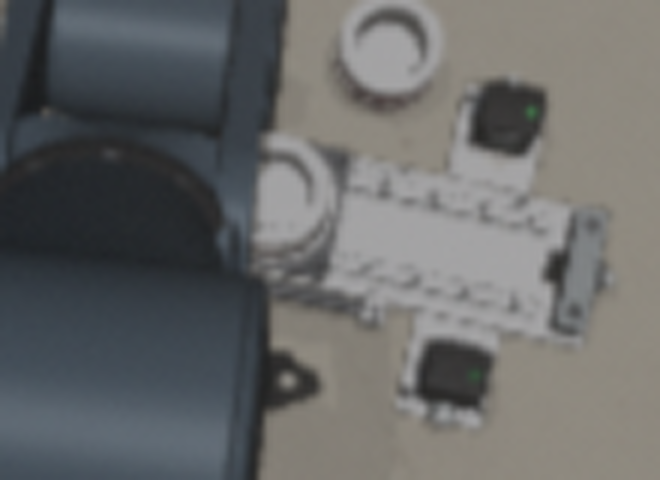

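The top view is blocked by the arm; the cup and end stop are still where they were. In the start picture too, the drawn finger ends stop short of the projected TCP. So I'll find the contact height by feel, coming down in small steps and watching the force.

Emit:
servo_tool(targets=[{"offset":[0,0,0.003],"dr":[0,0,0]},{"offset":[0,0,0.006],"dr":[0,0,0]},{"offset":[0,0,0.008],"dr":[0,0,0]},{"offset":[0,0,0.01],"dr":[0,0,0]},{"offset":[0,0,0.011],"dr":[0,0,0]},{"offset":[0,0,0.011],"dr":[0,0,0]},{"offset":[0,0,0.011],"dr":[0,0,0]}])

```text
time_s: 3.3
position: [0.5615, 0.089, 0.0357]
tcp_rot: [[0.152, 0.988, -0.0], [0.988, -0.152, -0.0], [-0.0, -0.0, -1.0]]
force: [0.4, -0.3, 0.8]
opening: 0.01
grasp_force: 0.0
```

```bash
python3 - <<'E'
from rig import bot, viewer
from h import *
for i in range(3):
    d=viewer.capture("side");s=bot.read_state();print(s["time_s"],s["position"],s["force"],s["moment"])
p=np.array(s["position"])
q=d["camera_matrix"]@(d["R"]@p+d["t"]);print(q[:2]/q[2])
im=d["color"][180:225,245:305,::-1].astype(float)
cv2.imwrite("pics/z4.png",cv2.resize((255*(im/255)**.45).astype(np.uint8),None,fx=12,fy=12,interpolation=cv2.INTER_NEAREST))
E
```

```text
3.35 [0.5615772  0.08895634 0.03578121] [0.32685971 0.49161954 0.03006711] [-0.12359661  0.01456962 -0.0234123 ]
3.4 [0.56163525 0.08896646 0.03585024] [ 0.98694317  0.19885484 -0.41741185] [-0.08700911  0.06728632  0.03814754]
3.45 [0.56168271 0.08898621 0.03591391] [-0.22968609 -0.48269085  0.58073387] [-0.11468785  0.07637154  0.05487896]
[266.04044141 203.754922  ]
```

View pics/z4.png

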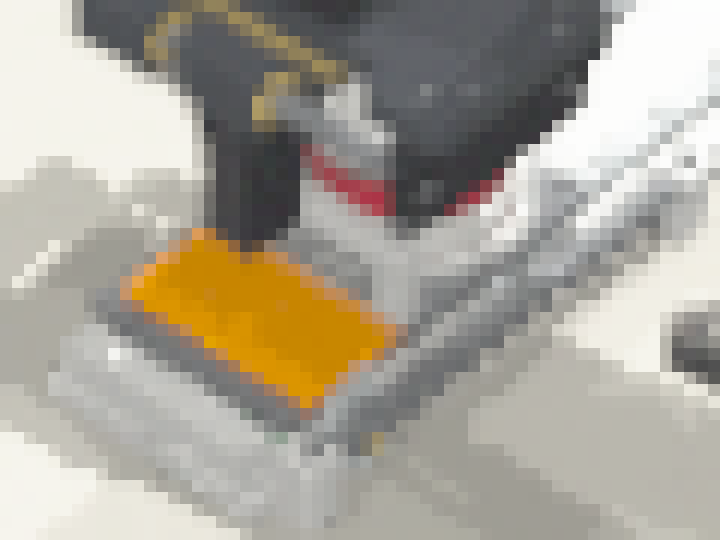

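Still no contact. The tip's lower end is now at about crop (255,245), roughly 4 px above its projected position, which fits tips about 15 mm higher than the TCP reading. I'll keep feeling downward.

Emit:
servo_tool(targets=[{"offset":[0,0,0.002],"dr":[0,0,0]},{"offset":[0,0,0.004],"dr":[0,0,0]},{"offset":[0,0,0.006],"dr":[0,0,0]},{"offset":[0,0,0.007],"dr":[0,0,0]},{"offset":[0,0,0.008],"dr":[0,0,0]},{"offset":[0,0,0.008],"dr":[0,0,0]}])

```text
time_s: 3.95
position: [0.5614, 0.089, 0.0275]
tcp_rot: [[0.152, 0.988, -0.001], [0.988, -0.152, 0.0], [-0.0, -0.001, -1.0]]
force: [-1.3, 1.1, 0.8]
opening: 0.006
grasp_force: 0.0
```

Emit:
servo_tool(targets=[{"offset":[0,0,0.001],"dr":[0,0,0]},{"offset":[0,0,0.002],"dr":[0,0,0]},{"offset":[0,0,0.003],"dr":[0,0,0]},{"offset":[0,0,0.003],"dr":[0,0,0]}])

```text
time_s: 4.28
position: [0.5614, 0.089, 0.0247]
tcp_rot: [[0.152, 0.988, -0.0], [0.988, -0.152, 0.0], [-0.0, -0.0, -1.0]]
force: [-1.1, -0.4, 0.6]
opening: 0.006
grasp_force: 0.0
```

```bash
cat > f.py <<'E'
from rig import bot, viewer
from h import *
F=[]
for i in range(4):
    d=viewer.capture("side");s=bot.read_state();F.append(s["force"])
p=np.array(s["position"]);print(s["time_s"],p.round(4),"F",np.mean(F,0).round(2),s["opening"])
m,c=orange(d);h=cv2.boundingRect(c);print("orange",cv2.contourArea(c),h)
X=np.array([-.1513,-.9885]);print("ahead of pad0",(p[:2]-[.5617,.0924])@X)
E
python3 f.py
```

```text
4.4833 [0.5616 0.089  0.0249] F [0.   0.3  0.09] 0.0050568392343564045
orange 138.0 (255, 199, 23, 15)
ahead of pad0 0.0034091253570131064
```

Emit:
servo_tool(targets=[{"offset":[0,0,0.001],"dr":[0,0,0]},{"offset":[0,0,0.002],"dr":[0,0,0]},{"offset":[0,0,0.003],"dr":[0,0,0]},{"offset":[0,0,0.003],"dr":[0,0,0]}])

```text
time_s: 4.82
position: [0.5614, 0.089, 0.0216]
tcp_rot: [[0.152, 0.988, -0.0], [0.988, -0.152, 0.0], [-0.0, -0.0, -1.0]]
force: [-1.2, 0.1, -0.1]
opening: 0.005
grasp_force: 0.0
```

Emit:
servo_tool(targets=[{"offset":[0,0,0.001],"dr":[0,0,0]},{"offset":[0,0,0.002],"dr":[0,0,0]},{"offset":[0,0,0.003],"dr":[0,0,0]},{"offset":[0,0,0.003],"dr":[0,0,0]}])

```text
time_s: 5.15
position: [0.5614, 0.089, 0.0186]
tcp_rot: [[0.152, 0.988, -0.0], [0.988, -0.152, -0.0], [-0.0, -0.0, -1.0]]
force: [0.3, -0.8, -0.6]
opening: 0.004
grasp_force: 0.0
```

```bash
python3 f.py
```

```text
5.35 [0.5616 0.089  0.0189] F [ 0.02  0.06 -0.  ] 0.007495636977922976
orange 125.5 (255, 199, 23, 15)
ahead of pad0 0.0034015444212714455
```

```bash
cat > g.py <<'E'
from rig import bot, viewer
from h import *
d=viewer.capture("side");h=cv2.cvtColor(d["color"],cv2.COLOR_RGB2HSV).astype(int)
for v in range(192,216):
    print(v,"".join("O" if 8<=a<=22 and b>130 and c>90 else "#" if c<62 else "+" if c<100 else "." for a,b,c in h[v,250:290]))
s=bot.read_state();p=np.array(s["position"]);print(p,s["force"])
for z in (0,-.015,-.02):
    q=d["camera_matrix"]@(d["R"]@(p-[0,0,z])+d["t"]);print(z,(q[:2]/q[2]).round(1))
E
python3 g.py
```

```text
192 ...........#####+++###+..+##############
193 ...........+####O+###++++###############
194 ............#########+##################
195 ...........+#########++++++#############
196 ...........+########+.++++############..
197 ...........+########...+++############..
198 ...........+########.....++##########...
199 ...++++..++O#########+.....########....+
200 ..+++++..OOO##########+....#######+..+++
201 .+++++++OOOO#########++++..######...+##+
202 ++++++OOOOOO########O+#+++.####..++##+++
203 +++++OOOOOOOO#####OOOO.+##.+###+++##.+++
204 .++++OOOOOOOOO+##OOOOOOO+#...+#####+++##
205 ..+#++OOOOOOOOOOOOOOOOOOOO...++##+.+++#+
206 ..++###+OOOOOOOOOOOOOOOOOOO..+#+.+++###+
207 ....+###+OOOOOOOOOOOOOOOOOOO+#+.++####+.
208 ......####+OOOOOOOOOOOOOOOOO##.+#####.++
209 .......+####+OOOOOOOOOOOOOO+.++####+++++
210 ........+####+OOOOOOOOOOO.+.+######.+++.
211 ...........+###+OOOOOOOO.+.+#####+++++..
212 ............+####+OOOOO++++#####+++++...
213 ..............+####OOO.++#####+++++.....
214 ...............+####++.+######++++......
215 ................++##++.+####++++++......
[0.56156382 0.08897617 0.01885292] [ 1.05404606  0.51278577 -0.23995051]
0 [266.  207.4]
-0.015 [266.1 204.2]
-0.02 [266.1 203.1]
```

Still free. In the mask the finger's nearest lower corner is at (265,204), over the front half of the pad and clear of the rib, and the gripper body sits well above the cup. Continuing down.

Emit:
servo_tool(targets=[{"offset":[0,0,0.001],"dr":[0,0,0]},{"offset":[0,0,0.002],"dr":[0,0,0]},{"offset":[0,0,0.002],"dr":[0,0,0]}])

```text
time_s: 5.65
position: [0.5614, 0.089, 0.0167]
tcp_rot: [[0.152, 0.988, -0.0], [0.988, -0.152, -0.0], [-0.0, -0.0, -1.0]]
force: [-0.1, -0.7, -0.2]
opening: 0.002
grasp_force: 0.0
```

Emit:
servo_tool(targets=[{"offset":[0,0,0.001],"dr":[0,0,0]},{"offset":[0,0,0.002],"dr":[0,0,0]},{"offset":[0,0,0.002],"dr":[0,0,0]}])

```text
time_s: 5.9
position: [0.5616, 0.089, 0.0148]
tcp_rot: [[0.152, 0.988, -0.0], [0.988, -0.152, 0.0], [0.0, -0.0, -1.0]]
force: [0.5, 0.0, 1.5]
opening: 0.005
grasp_force: 0.0
```

```bash
python3 f.py; python3 g.py
```

```text
6.1 [0.5615 0.089  0.0148] F [ 0.63  0.48 -0.2 ] 0.006710743789987871
orange 119.0 (255, 199, 23, 15)
ahead of pad0 0.003404153621538961
192 ..........#######++####..+##############
193 ...........#####+++###+++###############
194 ............####O+##+#+++###############
195 ...........+##########+++###############
196 ...........+###########++++#############
197 ...........+########+.++++############..
198 ...........+########+...++###########...
199 ...++++..++O#########+....+#########+..+
200 .++++++++OOO##########+....########..+++
201 .+++++++OOOO#########++++..#######.++##+
202 ++++++OOOOOO########O+#+++.######++###++
203 +++++OOOOOOO########OO.+##.#########.+++
204 +++++OOOOOOOO+####OOOOOO+#.+#######+++##
205 ..+#++OOOOOOOO+##OOOOOOOOO...++##+.+++#+
206 ..++###+OOOOOOOOOOOOOOOOOOO..+#+.+++###+
207 ....+###+OOOOOOOOOOOOOOOOOOO+#+.++####+.
208 ......####+OOOOOOOOOOOOOOOOO##.+#####.++
209 .......+####+OOOOOOOOOOOOOO+.++####+++++
210 ........++###+OOOOOOOOOOO.+.+######.+++.
211 ...........+###+OOOOOOOO.+.+#####+++++..
212 ............+####+OOOOO++++#####+++++...
213 ..............+###+OOO.++#####+++++.....
214 ...............+####++.+######++++......
215 ................++##++.+####++++++......
[0.56152378 0.08899462 0.01482667] [ 0.69165256  0.12316459 -0.43958961]
0 [266.  208.3]
-0.015 [266.1 205.1]
-0.02 [266.1 204. ]
```

```bash
python3 - <<'E'
from rig import bot, viewer
from h import *
d=viewer.capture("side");s=bot.read_state();p=np.array(s["position"]);R=np.array(s["tcp_rot"])
def pr(o,dz=0):
    q=d["camera_matrix"]@(d["R"]@(p+R@np.array(o)+[0,0,dz])+d["t"]);return (q[:2]/q[2]).round(1)
for dz in (0,.015,.03,.045): print(dz,"finger",pr((.0095,-.015,0),dz),pr((.0095,.015,0),dz),pr((-.0095,-.015,0),dz),"body",pr((.0375,-.095,-.07),dz),pr((-.0375,-.095,-.07),dz),pr((.0375,.095,-.07),dz))
h=cv2.cvtColor(d["color"],cv2.COLOR_RGB2HSV).astype(int)
for v in range(150,206,1):
    print(v,"".join("O" if 8<=a<=22 and b>130 and c>90 else "r" if (a<8 or a>172) and b>120 and c>60 else "#" if c<45 else "+" if c<100 else "." for a,b,c in h[v,230:310]))
E
```

```text
0 finger [267.4 211.7] [261.  207.7] [271.1 208.9] body [280.6 211.8] [295.4 200.2] [238.2 186. ]
0.015 finger [267.5 208.5] [261.  204.5] [271.2 205.7] body [280.7 208.3] [295.7 196.7] [238.1 182.6]
0.03 finger [267.5 205.2] [261.  201.2] [271.2 202.4] body [280.9 204.8] [295.9 193.2] [237.9 179.1]
0.045 finger [267.6 201.9] [261.  197.9] [271.3 199.1] body [281.  201.2] [296.2 189.7] [237.7 175.6]
150 .........+...............+##+++++++++++++++++++.................................
151 .....+...................+##++++++++++++++++++++................................
152 .........................+#+++++++++++++++++++++................................
153 ..........................++++++++++++++++++++++................................
154 ..+.......................++++++++++++++++++++++................................
155 ..........................++++++++++++++++++++#.................................
156 ..............++..........+++++++++++++++++++++.................................
157 ..............+++++++.....++#+++++++++++++++#++.................................
158 .............
[... 3362 characters left out ...]
.++.....+++.........
198 ...............................+########+...+++##########...++.....++#+.........
199 .......................++++..++O+#######++....+#########+..+++....+++++.........
200 .....................++++++++OOO+#######+++....+#######..+++++..++++.+..........
201 .....................+++++++OOOO+#######+++++..+#####+..++++...+++.++...........
202 ....................++++++OOOOOO+#######O+++++.+####+++++++++++++++.............
203 ...................++++++OOOOOOO+######+OO.+++.+###+++++.+++++#+.+..............
204 ...................++++++OOOOOOOO+###+OOOOOO++.++#+++#++++++#..++...............
205 .......+..............++++OOOOOOOO+#+OOOOOOOOO...+++++.++++++++............++++.
```

Every predicted corner matches horizontally: finger at columns 261–271, body corners at columns 281 and 295. Vertically the whole tool sits about 25–30 mm above its reading. So the z reading is biased, xy is good, and the body is well above the cup. I expect contact at a reading near 0.010.

Emit:
servo_tool(targets=[{"offset":[0,0,0.001],"dr":[0,0,0]},{"offset":[0,0,0.002],"dr":[0,0,0]},{"offset":[0,0,0.003],"dr":[0,0,0]},{"offset":[0,0,0.003],"dr":[0,0,0]},{"offset":[0,0,0.003],"dr":[0,0,0]}])

```text
time_s: 6.62
position: [0.5616, 0.089, 0.012]
tcp_rot: [[0.152, 0.988, 0.0], [0.988, -0.152, 0.0], [0.0, 0.0, -1.0]]
force: [-0.8, -0.2, 3.8]
opening: 0.002
grasp_force: 1.7
```

```bash
python3 f.py
```

```text
6.8167 [0.5616 0.089  0.012 ] F [-0.37  0.54  3.09] 0.007431399399264373
orange 117.0 (255, 201, 23, 14)
ahead of pad0 0.00336230250246952
```

Emit:
servo_tool(targets=[{"offset":[0,0,0.001],"dr":[0,0,0]},{"offset":[0,0,0.002],"dr":[0,0,0]},{"offset":[0,0,0.002],"dr":[0,0,0]},{"offset":[0,0,0.002],"dr":[0,0,0]}])

```text
time_s: 7.15
position: [0.5616, 0.089, 0.0099]
tcp_rot: [[0.152, 0.988, 0.0], [0.988, -0.152, -0.0], [0.0, 0.0, -1.0]]
force: [-2.0, 1.4, 4.4]
opening: 0.003
grasp_force: 2.2
```

```bash
python3 f.py
```

```text
7.35 [0.5616 0.089  0.0099] F [-0.58  0.38  4.57] 0.006352573329243792
orange 113.5 (255, 201, 23, 14)
ahead of pad0 0.003375918052863129
```

Contact at about 0.013, and the spring force is rising as specified. I'll press on until the pad bottoms.

Emit:
servo_tool(targets=[{"offset":[0,0,0.001],"dr":[0,0,0]},{"offset":[0,0,0.002],"dr":[0,0,0]},{"offset":[0,0,0.003],"dr":[0,0,0]},{"offset":[0,0,0.003],"dr":[0,0,0]},{"offset":[0,0,0.003],"dr":[0,0,0]}])

```text
time_s: 7.77
position: [0.5617, 0.089, 0.0075]
tcp_rot: [[0.152, 0.988, 0.0], [0.988, -0.152, 0.0], [0.0, 0.0, -1.0]]
force: [-1.5, 0.8, 9.7]
opening: 0.002
grasp_force: 4.6
```

```bash
python3 f.py
```

```text
7.9667 [0.5617 0.089  0.0075] F [-1.75 -0.1   9.49] 0.009049822313032939
orange 113.0 (255, 201, 23, 15)
ahead of pad0 0.003348363585629351
```

Emit:
servo_tool(targets=[{"offset":[0,0,0.0005],"dr":[0,0,0]},{"offset":[0,0,0.001],"dr":[0,0,0]},{"offset":[0,0,0.001],"dr":[0,0,0]},{"offset":[0,0,0.001],"dr":[0,0,0]}])

```text
time_s: 8.3
position: [0.5617, 0.0891, 0.0073]
tcp_rot: [[0.152, 0.988, 0.001], [0.988, -0.152, -0.0], [0.0, 0.001, -1.0]]
force: [-2.2, -0.2, 14.7]
opening: 0.014
grasp_force: 7.3
```

```bash
python3 f.py
```

```text
8.5 [0.5617 0.089  0.0073] F [-3.21  0.69 14.87] 0.0009906085806309307
orange 113.0 (255, 201, 23, 15)
ahead of pad0 0.003315539649326662
```

The pad is bottomed at a reading of 0.0075 with 15 N. Now I'll slide, starting gently.

Emit:
servo_tool(targets=[{"offset":[-0.001,0,0],"dr":[0,0,0]},{"offset":[-0.003,0,0],"dr":[0,0,0]},{"offset":[-0.005,0,0],"dr":[0,0,0]},{"offset":[-0.008,0,0],"dr":[0,0,0]},{"offset":[-0.011,0,0],"dr":[0,0,0]},{"offset":[-0.014,0,0],"dr":[0,0,0]},{"offset":[-0.017,0,0],"dr":[0,0,0]},{"offset":[-0.02,0,0],"dr":[0,0,0]},{"offset":[-0.023,0,0],"dr":[0,0,0]},{"offset":[-0.026,0,0],"dr":[0,0,0]},{"offset":[-0.028,0,0],"dr":[0,0,0]},{"offset":[-0.03,0,0],"dr":[0,0,0]},{"offset":[-0.03,0,0],"dr":[0,0,0]}])

```text
time_s: 9.58
position: [0.5572, 0.0596, 0.0073]
tcp_rot: [[0.152, 0.988, 0.001], [0.988, -0.152, 0.0], [0.001, 0.001, -1.0]]
force: [-1.9, 1.7, 13.2]
opening: 0.008
grasp_force: 7.4
```

```bash
python3 f.py;python3 g.py
```

```text
9.7833 [0.5572 0.0595 0.0073] F [-2.72  0.74 14.8 ] 0.0036535287385392836
orange 109.0 (261, 197, 23, 14)
ahead of pad0 0.03315666619039336
192 ................+#####+######+.+########
193 .................############++++#######
194 ..........+......#########+++++++#######
195 ........++++....+#########++++++########
196 ........++++++++++#########+++.+########
197 .......++++++++OOO#########++++.+#######
198 ......+++++++#OOOO########+++#+..#######
199 .....++++++++OOOOO########+..+++.#######
200 ....+++++++OOOOOOO#######+OO+.++.#######
201 ........+#+OOOOOOO+#####OOOOO++..+#####.
202 ........+##+OOOOOOOO+##OOOOOOOO+..+##+++
203 ...........##OOOOOOOO+OOOOOOOOOOO+#+.+++
204 ............+#+OOOOOOOOOOOOOOOOOOO+.+###
205 .............+##+OOOOOOOOOOOOOOOOO.+####
206 ...............+#+OOOOOOOOOOOOOOO++####+
207 ....++..+.......+##+OOOOOOOOOOO.+#####+.
208 ..........+.......++#+OOOOOOOO.+#####.++
209 ....................+#+OOOOOO+#####+#+++
210 ....................++##+OOO+######++++.
211 .......................+#+.+#####+++++++
212 .......................++.++####++++++++
213 ..................+.....++####++++++++++
214 ........................+#####++.+++++++
215 ...................+...+####++..++.+++++
[0.55720054 0.05954115 0.00729385] [-2.45777283  2.41929733 14.91215249]
0 [271.6 205.6]
-0.015 [271.7 202.4]
-0.02 [271.7 201.4]
```

The carriage rides with the finger, the pad's pixels having shifted 6 columns for 30 mm. Continuing.

Emit:
servo_tool(targets=[{"offset":[-0.002,0,0],"dr":[0,0,0]},{"offset":[-0.005,0,0],"dr":[0,0,0]},{"offset":[-0.009,0,0],"dr":[0,0,0]},{"offset":[-0.013,0,0],"dr":[0,0,0]},{"offset":[-0.017,0,0],"dr":[0,0,0]},{"offset":[-0.021,0,0],"dr":[0,0,0]},{"offset":[-0.025,0,0],"dr":[0,0,0]},{"offset":[-0.03,0,0],"dr":[0,0,0]},{"offset":[-0.035,0,0],"dr":[0,0,0]},{"offset":[-0.04,0,0],"dr":[0,0,0]},{"offset":[-0.045,0,0],"dr":[0,0,0]},{"offset":[-0.05,0,0],"dr":[0,0,0]},{"offset":[-0.055,0,0],"dr":[0,0,0]},{"offset":[-0.06,0,0],"dr":[0,0,0]},{"offset":[-0.065,0,0],"dr":[0,0,0]},{"offset":[-0.07,0,0],"dr":[0,0,0]},{"offset":[-0.074,0,0],"dr":[0,0,0]},{"offset":[-0.078,0,0],"dr":[0,0,0]},{"offset":[-0.08,0,0],"dr":[0,0,0]},{"offset":[-0.08,0,0],"dr":[0,0,0]}])

```text
time_s: 11.5
position: [0.545, -0.0199, 0.0073]
tcp_rot: [[0.152, 0.988, 0.001], [0.988, -0.152, -0.0], [0.0, 0.001, -1.0]]
force: [-2.3, 0.5, 15.6]
opening: 0.006
grasp_force: 7.7
```

```bash
python3 f.py
```

```text
11.7 [ 0.545  -0.0199  0.0073] F [-3.11  0.31 15.79] 0.0019182283827990961
orange 95.5 (276, 186, 22, 13)
ahead of pad0 0.11353067047110098
```

Emit:
servo_tool(targets=[{"offset":[-0.002,0,0],"dr":[0,0,0]},{"offset":[-0.004,0,0],"dr":[0,0,0]},{"offset":[-0.006,0,0],"dr":[0,0,0]},{"offset":[-0.008,0,0],"dr":[0,0,0]},{"offset":[-0.01,0,0],"dr":[0,0,0]},{"offset":[-0.011,0,0],"dr":[0,0,0]},{"offset":[-0.012,0,0],"dr":[0,0,0]},{"offset":[-0.012,0,0],"dr":[0,0,0]}])

```text
time_s: 12.37
position: [0.5434, -0.0297, 0.0073]
tcp_rot: [[0.154, 0.988, 0.001], [0.988, -0.154, 0.003], [0.003, 0.001, -1.0]]
force: [0.3, 8.7, 15.6]
opening: 0.006
grasp_force: 7.9
```

```bash
python3 f.py
```

```text
12.5667 [ 0.5434 -0.0297  0.0073] F [-1.18  8.22 15.69] 0.0034919020039777715
orange 94.0 (278, 184, 22, 14)
ahead of pad0 0.12344880961525997
```

Emit:
servo_tool(targets=[{"offset":[-0.001,0,0],"dr":[0,0,0]},{"offset":[-0.002,0,0],"dr":[0,0,0]},{"offset":[-0.003,0,0],"dr":[0,0,0]},{"offset":[-0.004,0,0],"dr":[0,0,0]},{"offset":[-0.004,0,0],"dr":[0,0,0]}])

```text
time_s: 12.98
position: [0.5431, -0.0331, 0.0073]
tcp_rot: [[0.154, 0.988, 0.002], [0.988, -0.154, 0.003], [0.003, 0.001, -1.0]]
force: [-0.1, 9.6, 15.9]
opening: 0.004
grasp_force: 7.8
```

```bash
python3 f.py
```

```text
13.1833 [ 0.5432 -0.0331  0.0073] F [-0.12  9.7  15.8 ] 0.0035653397524924133
orange 103.5 (278, 184, 22, 14)
ahead of pad0 0.126865913284498
```

The lateral force rose to 8–10 N with the carriage held at 120 mm, so it is against the stop. I'll lift straight up while still leaning forward.

Emit:
servo_tool(targets=[{"offset":[0,0,-0.002],"dr":[0,0,0]},{"offset":[0,0,-0.004],"dr":[0,0,0]},{"offset":[0,0,-0.007],"dr":[0,0,0]},{"offset":[0,0,-0.012],"dr":[0,0,0]},{"offset":[0,0,-0.02],"dr":[0,0,0]},{"offset":[0,0,-0.035],"dr":[0,0,0]},{"offset":[0,0,-0.055],"dr":[0,0,0]},{"offset":[0,0,-0.08],"dr":[0,0,0]},{"offset":[0,0,-0.105],"dr":[0,0,0]},{"offset":[0,0,-0.13],"dr":[0,0,0]},{"offset":[0.03,0,-0.15],"dr":[0,0,0]},{"offset":[0.06,0,-0.16],"dr":[0,0,0]},{"offset":[0.09,0,-0.16],"dr":[0,0,0]},{"offset":[0.12,0,-0.16],"dr":[0,0,0]},{"offset":[0.12,0,-0.16],"dr":[0,0,0]},{"offset":[0.12,0,-0.16],"dr":[0,0,0]}])

```text
time_s: 14.52
position: [0.5603, 0.084, 0.1659]
tcp_rot: [[0.149, 0.989, -0.0], [0.989, -0.149, -0.001], [-0.001, -0.0, -1.0]]
force: [-0.2, -1.2, 0.5]
opening: 0.004
grasp_force: 0.0
```

```bash
python3 f.py; python3 - <<'E'
from rig import viewer
import cv2
d=viewer.capture("side");cv2.imwrite("pics/end.png",cv2.resize(d["color"][150:250,230:360,::-1],None,fx=6,fy=6,interpolation=cv2.INTER_CUBIC))
E
```

```text
14.7167 [0.5604 0.0818 0.1656] F [ 0.07  0.09 -0.24] 0.008029140192778268
orange 149.5 (278, 182, 22, 15)
ahead of pad0 0.010692834382391932
```

View pics/end.png

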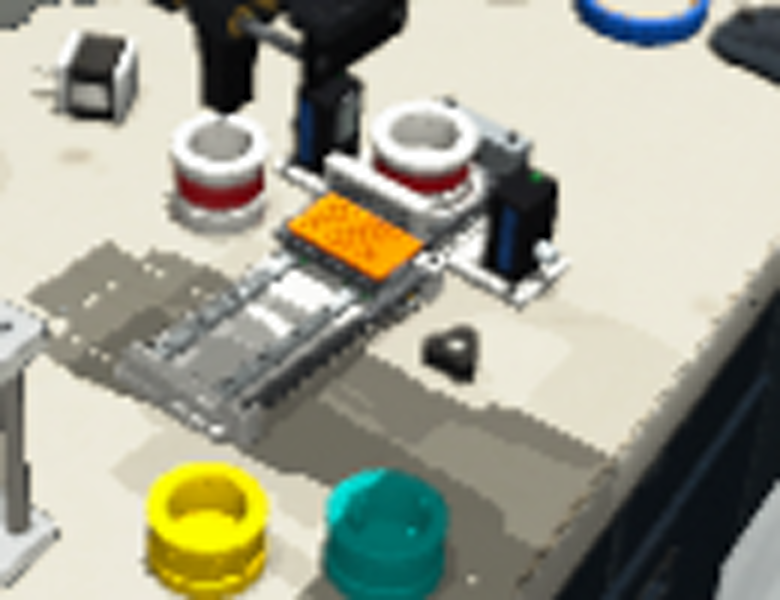

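The carriage is at the stop with the cup seated between the gauge heads, crop (425,150). The pad has risen (its top row went from 184 to 182), and the arm is clear.

```bash
python3 -c "
from rig import ticket
print(ticket.hand_in())"
```

```text
the job is handed in; nothing more can be done
None
```

I handed the job in: the carriage is at the end stop with the pad up, the cup is seated between the gauge heads and the arm is clear; hand-in returned no verdict, so this rests on the last picture and the force readings.

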